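# Hang the slim plaster sample on the inspection rail and slide it under the lamp

## Robot

A 6-joint arm with a two-finger parallel gripper is mounted at the origin on the work surface. World frame = base frame: x ahead of the robot, y to its left, z up, the work surface at z = 0. Lengths are in m, angles in rad, forces in N, time in s.
With the tool pointing down it reaches from about 0.3 to 0.775 m from the base axis. Payload 14.6 kg.
Tool frame: the origin (TCP) lies at the very end of the fingers, on their centre line; the grasp point (between the pads) lies 19 mm behind it (ctrl.pinch_z is the z of the grasp point in the tool frame, in m); z points along the fingers, y is the line along which they close (so a half turn about z gives the same grasp; the last joint's range is limited). The gripper opens to 85 mm and grips with 20 to 120 N. Pads are 22 mm wide; open, the fingers measure 114 mm over their backs; the gripper's body (76 mm by 85 mm) begins 54 mm behind the grasp point. The pads swing forward as they close: fully open they stand 13 mm farther back than shut.
Start: joints at [1.113, 0.3, 1.521, -0, 1.321, -0.067], TCP at [0.21, 0.509, 0.231] pointing down, gripper open.
Joint ranges: [-3.03, 3.03], [-0.79, 2.21], [0.23, 2.52], [-1.04, 4.18], [0, 3.07], [-2.55, 2.55]. Speed limits (rad/s): [2.22, 2.22, 2.57, 3.14, 3.14, 3.14].

## Interface

Orientations are given as a rotation vector (axis times angle).
In Python, from plant import sensors, snapshot, camera_info, workorder, spotter, ctrl gives the robot as it stands.
- The arm moves only by the shell command python3 -m pendant 'ROWS'. ROWS is JSON, a list of rows, each a list of 7 numbers: the shift along the tool's x, y, z in m, then the turn, a rotation vector about the tool's x, y, z in degrees, then the finger opening in m, from 0 to 0.0854. A call has 1 to 5 rows; each row is the pose to reach, as a shift and turn from the pose commanded when the call began, along the tool's axes at that moment; what a row does not reach only later rows make up. A row lasts 1/12 s, in which the tool goes at most 41.7 mm and 7.16 degrees, less where a joint would pass 70% of its speed; a pose out of reach is approached as far as the arm can. A call with a gripper value outside its range is refused whole. The fingers move at their own pace and stop on an object; the grip force is fixed at half the most. Time passes only in rows, so rows that repeat a pose let the fingers close. It gives the time, the measured TCP pose, the force, the opening and the grip force at its end, in the units of the state.
- sensors.get_state(): the state, without advancing time (a new reading comes with each control period).
- snapshot(name): name is "scene" or "top"; returns the picture (400x640x3 uint8, blue, green, red); there is no depth.
- camera_info(name): a dict with "mtx" (3x3 intrinsics, pixels), "D" ([k1, k2, p1, p2, k3] as OpenCV has them; the pictures are not rectified), "R" (3x3) and "t" (3): a world point X has camera coordinates R X + t. Camera axes: x right, y down, z forward; pixel columns grow to the right and rows downward; lengths in m; the calibration is good to about 2 mm. A picture is of the moment at which its call begins. camera_info takes no time and is no camera call.
- workorder.finish_job(): hands the job in; it is judged then, once.
Trained networks look in the newest picture that a camera, given by its name, has taken for a name from the list of things; names that differ only in an ending like _2 or _b are one class to them, and where a whole thing is asked for, a point or a joint stands for the part that bears it (a point fixed in the world has none). Each returns a list of dicts, best first, with "p" (0 to 1); they miss things now and then, are a little off and sometimes report something else, mostly with a low value. They report only what shows in the picture. A call takes as long as a camera call. They do not tell look-alikes from the thing itself.
- spotter.search_frame(camera, name): "bbox" ([left, top, right, bottom] in pixels, round what is visible of it).
- spotter.trace(camera, name): "mask" (400x640 bool, what is visible of it) and "bbox" ([left, top, right, bottom] in pixels, round what is visible of it).
The state is a dict: "clock": time; "qpos": joint angles; "qd": joint speeds; "joint_torque": joint torques, N m; "tcp_pos": TCP position; "tcp_rot": TCP orientation; "contact_force": force on the tool from outside, world axes, zero at the start; "wrist_torque": the same for the moment, N m; "width": finger opening in m; "grasp_force": force on a finger pad.
Only numpy, scipy, OpenCV 4.12 (cv2) and the standard library are available. Lean on these libraries where they do the work, as an engineer would, in place of code of your own. Each camera call takes 0.05 s, during which the arm holds its last target. There are 200 camera calls.

## Task

Take the slim sample carrier (the one without a thick plaster lump) out of the pine stand, hook it onto the open part of the rail, and slide it along the rail under the lamp hood until its plate is in line with the steel pointer behind the rail. Leave it hanging there freely by its hook, upright and square to the rail, with its tab towards the robot. Keep the sample upright throughout, leave the two thick carriers where they are, and do not knock the lamp.

Things in the scene. Friction and masses are not known exactly. Their poses are not given: they have to be found in the camera images.
- carrier: The slim sample carrier: an upright aluminium plate with a flush plaster sample, 10 mm thick (y), from x = -60 to +68 mm, z = 0 to 100 mm, with a grip tab and a hook on top (see the points). Origin: underside of the plate, below the hook's seat; x along the plate, z up. It starts upright in one of the stand's two slots, its -x end (with the tab) towards the robot. 0.25 kg.
- carrier_seat (a point): Seat of the slim carrier's hook, at (0, 0, 162) mm in its frame: the rail's axis lies here when it hangs. Hook: steel strip 5 mm thick, 14 mm wide (y): stem at x = -18.5, inverted-V roof (top z = 175), tongue at x = +18.5 down to z = 146. The rail enters from the +x side through the gap between the tongue's tip (z = 146) and the plate's top (z = 100); then lower the carrier
- carrier_grip (a point): Centre of the slim carrier's grip tab, at (-72, 0, 117) mm in its frame; the tab is 10 mm thick (y), x from -87 to -57 mm, z up to 134 mm; the plate of the same thickness is below it
- carrier_b: Another carrier in the stand's other slot, same plate, tab and hook but with a rough plaster lump on both faces, 30 mm thick in all (z 38 to 92 mm). Origin and axes as the slim carrier's. Not to be moved
- carrier_c: A third carrier, with the same 30 mm thick lump, already hanging near the rail's far (+y) end under the lamp hood. Origin and axes as the slim carrier's. Not to be moved
- stand: Fixed pine block, 170 (x) x 180 (y) x 36 (z) mm, with two slots along x, centred at x = +4 mm and y = +50 and -50 mm, each 134 x 14 mm and 28 mm deep. Origin: centre of its underside
- rail: Fixed rail frame: a level steel bar, 12 mm in diameter, along its y, axis 220 mm above the table, from its free end at y = -200 mm (16 mm black ball) to a 30 mm square post at y = +290 mm. Origin: on the table under the bar. The bar is open above for y from -200 to -20 mm; the rest is under the lamp hood. Carriers hang with their x along the frame's x, tab on the -x side (towards the robot)
- rail_mid (a point): Point on the rail's axis, 220 mm above the rail frame's origin, axes as the rail frame's
- lamp: Fixed lamp hood, same origin and axes as the rail frame: a grey box over the rail, y = -20 to +280 mm, x = -42 to +42 mm, z = 248 to 278 mm (15 mm above a hanging hook); a 4 mm glare shield of the same length leans from its front edge up and towards the robot, to x = -87, z = 341 mm. On two uprights behind it (x = 118 to 132 mm, at y = 0 and 260 mm)
- mark: The fixed pointer: a dark steel upright 12 mm wide (y), 4 mm thick, 129 mm tall with a pointed top, on a 28 x 34 mm foot, standing 90 mm behind the rail (+x), somewhere along the hood. Origin: underside of its foot, 6 mm above the table; axes as the rail frame's. A carrier is in line with it when it has the same y in the rail's frame
- mark_tip (a point): Tip of the pointer, 129 mm above the pointer's origin
There are look-alikes about, which are no part of the job. Leave any purple look-alike of the carrier alone.

How it is judged:
On the way:
1. the slim carrier hangs by its hook on the open part of the rail, outside the lamp hood (x of carrier_seat in the frame of rail between -0.008 and 0.008 m and z of carrier_seat in the frame of rail_mid between -0.008 and 0.008 m and y of carrier_seat in the frame of rail between -0.195 and -0.025 m), for 0.2 s.
At the end, for the whole second after the job is handed in: The slim carrier hangs still by its hook on the rail (hook seat within 8 mm of the rail's axis), carried by the rail, tab towards the robot, within 8 mm of the pointer along the rail, upright within 7 degrees and square to the rail within 8.5 degrees (x of carrier_seat in the frame of rail between -0.008 and 0.008 m and z of carrier_seat in the frame of rail_mid between -0.008 and 0.008 m and y of carrier_seat in the frame of mark between -0.008 and 0.008 m and angle between carrier's own z axis and vertical below 0.12 rad and angle between the x axis of carrier and the x axis of rail, either way round below 0.15 rad and x of carrier_grip in the frame of rail below 0 m and contact force between carrier and rail above 0.5 N and linear speed of carrier below 0.03 m/s); the robot touches nothing.
It fails at once if a thick carrier was moved by more than 30 mm (distance of any of carrier_b, carrier_c from where it was at the start of the episode above 0.03 m).
It fails at once if the slim carrier was tipped by more than 40 degrees (angle between carrier's own z axis and vertical above 0.7 rad).
It fails at once if the lamp was knocked (more than 12 N) (contact force between any of the arm, the fingers, carrier and lamp above 12 N).
It also fails if it takes over 48 s, if anything falls off the work surface, if the arm or the gripper's body presses on something with over 40 N, if the wrist force passes 120 N, or if a joint passes its speed limit or range.

## Working session

There is one attempt and no reset: what is moved stays moved. The work goes in short steps, Python scripts to look and compute and a shell command to move; the robot and the scene stay as the last step left them, time stands still between calls to the robot, and variables do not carry over. Pictures are saved under pics/ and viewed, at most 10 in all, crops included, and the job is handed in when it is done.

```bash
mkdir -p pics; ls
python3 - <<'E'
from plant import *
import cv2
for n in("scene","top"):
    cv2.imwrite(f"pics/{n}0.png",snapshot(n))
    c=camera_info(n);print(n,c)
    for k in("carrier","stand","rail","lamp","mark"):
        print(k,[(round(d["p"],2),[round(float(x)) for x in d["bbox"]]) for d in spotter.search_frame(n,k)])
print(sensors.get_state())
E
```

```text
pics
scene {'mtx': array([[465.77519333,   0.        , 317.26163073],
       [  0.        , 465.77519333, 198.32161651],
       [  0.        ,   0.        ,   1.        ]]), 'D': array([-0.03601819,  0.        ,  0.        ,  0.        ,  0.        ]), 'R': array([[-0.44775602,  0.89405952,  0.01311994],
       [ 0.70348341,  0.36129439, -0.61202733],
       [-0.55192902, -0.26480926, -0.79072777]]), 't': array([ 0.20503428, -0.27203411,  1.55507838])}
carrier [(0.9, [196, 146, 235, 211]), (0.81, [416, 302, 444, 354]), (0.78, [221, 97, 273, 144]), (0.36, [160, 161, 250, 232])]
stand [(0.95, [159, 156, 251, 230])]
rail [(0.57, [247, 199, 479, 387])]
lamp [(0.94, [294, 178, 499, 400])]
mark [(0.48, [324, 304, 339, 335])]
top {'mtx': array([[388.73412738,   0.        , 321.42016495],
       [  0.        , 388.73412738, 201.70195062],
       [  0.        ,   0.        ,   1.        ]]), 'D': array([-0.0113337,  0.       ,  0.       ,  0.       ,  0.       ]), 'R': array([[-0.00108464, -0.99999452, -0.00312803],
       [-0.98073215,  0.00167481, -0.19535004],
       [ 0.19535421,  0.00285
[... 296 characters left out ...]
291, 165])]
mark []
{'clock': 0.6, 'qpos': array([ 1.11342912e+00,  2.99927613e-01,  1.52100119e+00,  3.92346140e-05,
        1.32069904e+00, -6.66101550e-02]), 'qd': array([ 0.00077654,  0.00091932, -0.00018149, -0.00054708,  0.00140275,
       -0.00040071]), 'joint_torque': array([-1.33107853e-03, -5.43158162e+01, -3.61894977e+01, -1.52450311e-04,
        5.88433995e-04,  1.36761258e-05]), 'tcp_pos': array([0.20948398, 0.50853381, 0.23126493]), 'tcp_rot': array([-6.09908183e-01, -3.08177359e+00,  3.79141233e-05]), 'contact_force': array([-0.71020362, -0.61568432, -0.25702569]), 'wrist_torque': array([-0.03392388,  0.00962922,  0.02934448]), 'grasp_force': 0.0, 'width': 0.08534758037827495}
```

View pics/scene0.png

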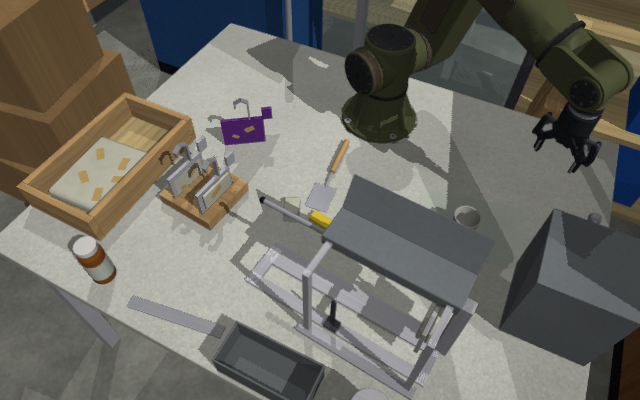

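View pics/top0.png

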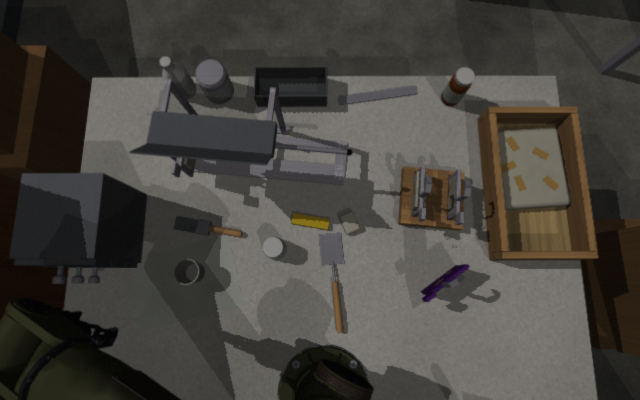

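The scene view shows the stand at about (205,190) with two carriers, the rail ball at (263,200), the hood at (410,240) and the pointer at (333,315). In the top view the stand is at (432,197), the rail ball at (349,152) and the purple look-alike at (445,282). I'll crop in for detail.

Run:
```python
import cv2,numpy as np
s=cv2.imread("pics/scene0.png");t=cv2.imread("pics/top0.png")
a=cv2.resize(s[135:235,150:260],(440,400),interpolation=3)
b=cv2.resize(t[155:240,390:480],(360,340),interpolation=3)
c=cv2.resize(s[280:355,300:460],(448,210),interpolation=3)
d=cv2.resize(t[75:190,130:360],(345,172),interpolation=3)
o=np.zeros((600,800,3),np.uint8);o[:400,:440]=a;o[:340,440:]=b;o[390:,:352]=0
o[400:400+200,:448]=c[:200];o[400:572,450:795]=d
cv2.imwrite("pics/crop1.png",o)
```

```text
(no output)
```

View pics/crop1.png

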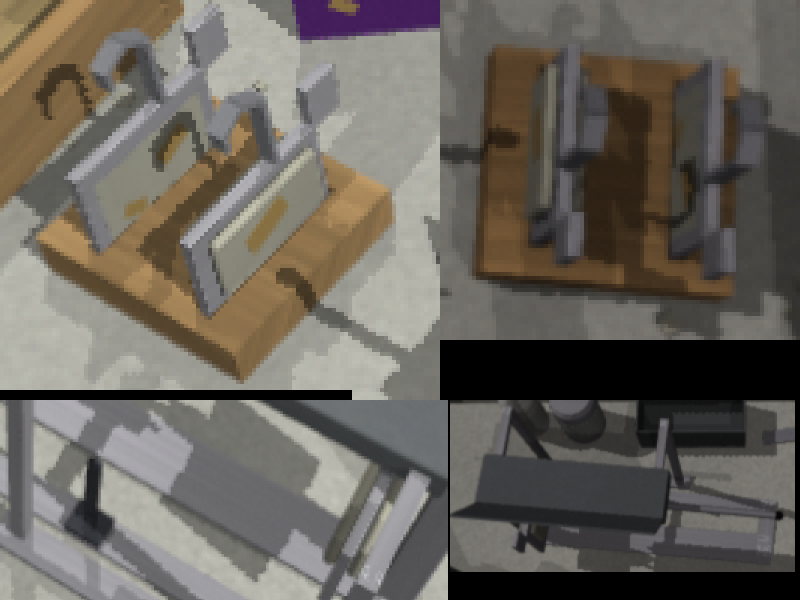

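```bash
cat > h.py <<'E'
from plant import *
import cv2,numpy as np
from scipy.optimize import minimize
CI={n:camera_info(n) for n in("scene","top")}
def proj(n,X):
    c=CI[n];return cv2.projectPoints(np.atleast_2d(X).astype(float),cv2.Rodrigues(c["R"])[0],c["t"],c["mtx"],c["D"])[0][:,0]
def box(x0,x1,y0,y1,z0,z1):return np.array([[x,y,z] for x in(x0,x1) for y in(y0,y1) for z in(z0,z1)])/1e3
def hookp(z0):
    P=[box(-60,68,-5,5,z0,100),box(-87,-57,-5,5,100,134),box(-21,-16,-7,7,100,163),box(16,21,-7,7,146,163)]
    for s in(-1,1):
        P.append(np.array([[s*x,y,z] for x,z in((21,160),(16,160),(0,175),(0,168)) for y in(-7,7)])/1e3)
    return P
CARR=hookp(28); CARRF=hookp(0)
LAMP=[box(-42,42,-20,280,248,278),np.array([[x,y,z] for x,z in((-42,278),(-39,276),(-87,341),(-84,343)) for y in(-20,280)])/1e3]+\
 [box(118,132,y-7,y+7,0,262) for y in(0,260)]+[box(42,132,y-7,y+7,256,270) for y in(0,260)]
MARK=[box(-14,14,-17,17,0,6),np.array([[x,y,z] for x in(-2,2) for y,z in((-6,4),(6,4),(-6,118),(6,118),(0,129))])/1e3]
def place(P,p):
    x,y,a,z=p;c,s=np.cos(a),np.sin(a);R=np.array([[c,-s,0],[s,c,0],[0,0,1]])
    return [q@R.T+[x,y,z] for q in P]
S=4
def render(n,P,w=S):
    m=np.zeros((400*w,640*w),np.uint8)
    for q in P:
        u=(proj(n,q)+.5)*w-.5
        cv2.fillConvexPoly(m,np.round(cv2.convexHull((u*16).astype(np.float32))).astype(np.int32),1,shift=4)
    return m
def fit(P,p0,z,masks,free=3,steps=(.01,.01,.03)):
    B={n:cv2.resize(m.astype(np.uint8),None,fx=S,fy=S,interpolation=0) for n,m in masks.items()}
    def cost(v):
        c=0
        for n,b in B.items():
            r=render(n,place(P,[*v,z]));c+=1-(r&b).sum()/max((r|b).sum(),1)
        return c/len(B)
    v=np.array(p0,float)
    for k in(1,.4,.15):
        sim=[v]+[v+np.eye(3)[i]*steps[i]*k for i in range(3)]
        v=minimize(cost,v,method="Nelder-Mead",options=dict(initial_simplex=sim,xatol=1e-4,fatol=1e-5,maxfev=150)).x
    return v,cost(v)
def unproj(n,uv,z):
    c=CI[n];d=cv2.undistortPoints(np.array([[uv]],float),c["mtx"],c["D"])[0,0]
    o=-c["R"].T@c["t"];d=c["R"].T@[*d,1];return o+d*(z-o[2])/d[2]
E
python3 - <<'E'
from h import *
import pickle
M={}
snapshot("scene");snapshot("top")
for n in("scene","top"):
    for k in("carrier","lamp","mark","stand"):
        M[n,k]=spotter.trace(n,k)
        print(n,k,[(round(d["p"],2),[round(float(x)) for x in d["bbox"]]) for d in M[n,k]])
pickle.dump(M,open("m.pkl","wb"))
print(unproj("top",(459,200),.1),unproj("top",(349.5,152),.22),unproj("scene",(263,200),.22))
def pick(n,k,c):
    return min(M[n,k],key=lambda d:np.hypot((d["bbox"][0]+d["bbox"][2])/2-c[0],(d["bbox"][1]+d["bbox"][3])/2-c[1]))["mask"]
g=unproj("top",(459,200),.07)
for nm in(("top",),("scene",),("top","scene")):
    ms={n:pick(n,"carrier",{"top":(459,200),"scene":(190,165)}[n]) for n in nm}
    print("carrier",nm,fit(CARR,[g[0],g[1],0],.008,ms))
b=unproj("top",(349.5,152),.22)
for nm in(("top",),("scene",),("top","scene")):
    ms={n:M[n,"lamp"][0]["mask"] for n in nm}
    print("lamp",nm,fit(LAMP,[b[0],b[1]+.2,0],0,ms))
E
```

```text
scene carrier [(0.88, [414, 301, 446, 350]), (0.81, [197, 150, 233, 212]), (0.67, [168, 139, 210, 202]), (0.62, [219, 96, 273, 142])]
scene lamp [(0.59, [291, 178, 496, 399]), (0.3, [246, 195, 477, 387])]
scene mark [(0.62, [324, 304, 340, 334]), (0.6, [167, 136, 208, 198])]
scene stand [(0.69, [163, 161, 250, 230])]
top carrier [(0.92, [423, 264, 470, 300]), (0.88, [410, 163, 433, 220]), (0.61, [169, 156, 194, 176]), (0.56, [448, 173, 470, 227])]
top lamp [(0.7, [132, 80, 295, 168]), (0.58, [397, 167, 466, 230])]
top mark []
top stand [(0.65, [398, 166, 467, 234])]
[ 0.51711486 -0.37129038  0.1       ] [ 0.61501055 -0.06442912  0.22      ] [ 0.61547768 -0.06223262  0.22      ]
carrier ('top',) (array([ 0.53611019, -0.36667735, -0.09183269]), np.float64(0.1536650447339507))
carrier ('scene',) (array([ 0.53648002, -0.3695034 , -0.10445024]), np.float64(0.09682838670264216))
carrier ('top', 'scene') (array([ 0.53701868, -0.3679586 , -0.09752207]), np.float64(0.13486776577721843))
lamp ('top',) (array([ 0.63403441,  0.13675253, -0.09540268]), np.float64(0.04322965137089274))
lamp ('scene',) (array([ 0.63457366,  0.13549963, -0.0924764 ]), np.float64(0.1510451707790278))
lamp ('top', 'scene') (array([ 0.6343536 ,  0.13629211, -0.09396274]), np.float64(0.09838660820598455))
```

Run:
```python
from h import *
import pickle
M=pickle.load(open("m.pkl","rb"))
print([a for a in dir(ctrl) if a[0]!='_'],ctrl.pinch_z)
x,y,a=.63435,.1363,-.094
c,s=np.cos(a),np.sin(a)
m=M["scene","mark"][0]["mask"].astype(np.uint8);m=cv2.resize(m,None,fx=S,fy=S,interpolation=0)
best=[]
for t in np.arange(0,.27,.001):
    P=place(place(MARK,[.09,t,0,.006]),[x,y,a,0]);r=render("scene",P)
    best.append(((r&m).sum()/(r|m).sum(),t))
best.sort();print(best[-4:])
t=best[-1][1]
# overlay
o=[]
for n in("scene","top"):
    im=cv2.resize(snapshot(n),None,fx=S,fy=S,interpolation=2)
    RAIL=[box(-6,6,-200,290,214,226)]
    for P in(place(CARR,[.537,-.368,-.097,.008]),place(LAMP,[x,y,a,0]),place(RAIL,[x,y,a,0]),place(place(MARK,[.09,t,0,.006]),[x,y,a,0])):
        k,_=cv2.findContours(render(n,P),0,2);cv2.drawContours(im,k,-1,(0,255,0),1)
    o.append(im)
A=cv2.resize(o[0][135*S:240*S,150*S:260*S],(400,380));B=cv2.resize(o[1][155*S:240*S,390*S:480*S],(400,380))
C=cv2.resize(o[0][250*S:360*S,250*S:500*S],(480,211));D=cv2.resize(o[1][70*S:190*S,125*S:360*S],(320,211))
cv2.imwrite("pics/ov.png",np.vstack([np.hstack([A,B]),np.hstack([C,D])]))
```

```text
['IKError', 'pinch_z'] -0.0187
[(np.float64(0.8116554054054054), np.float64(0.044)), (np.float64(0.8314462721640675), np.float64(0.047)), (np.float64(0.8605508566471481), np.float64(0.045)), (np.float64(0.8756578947368421), np.float64(0.046))]
```

View pics/ov.png

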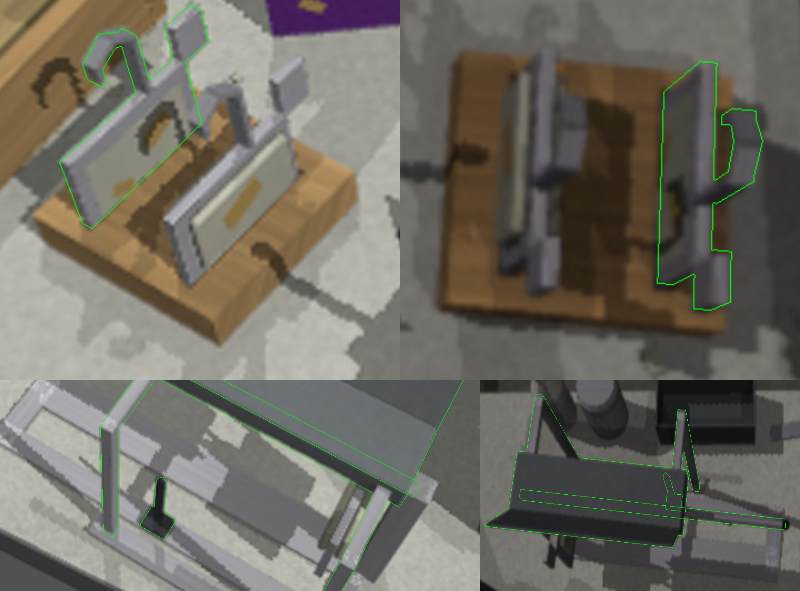

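The overlay matches the pictures closely: the slim carrier is in the -y slot, and the pointer is at y = 46 mm in the rail frame. Next is a helper that converts goals into tool-frame moves.

```bash
cat > g.py <<'E'
import numpy as np,sys
from scipy.spatial.transform import Rotation as R
from plant import sensors,ctrl
PSI=-.097
def rot(tilt,psi=PSI):  # tilt deg from vertical, closing along -carrier y
    Y=np.array([-np.sin(psi),np.cos(psi),0]);X=np.array([np.cos(psi),np.sin(psi),0]);t=np.radians(tilt)
    z=X*np.sin(t)-np.array([0,0,1])*np.cos(t);y=-Y;return R.from_matrix(np.c_[np.cross(y,z),y,z])
def go(grasp,tilt,psi=PSI,pinch=True):
    s=sensors.get_state();A=R.from_rotvec(s["tcp_rot"]);B=rot(tilt,psi)
    t=np.array(grasp)-(B.apply([0,0,ctrl.pinch_z]) if pinch else 0)
    print("shift mm",np.round(A.inv().apply(t-s["tcp_pos"])*1e3,1),"turn deg",np.round(np.degrees((A.inv()*B).as_rotvec()),1))
def st():
    s=sensors.get_state();A=R.from_rotvec(s["tcp_rot"])
    print("t",s["clock"],"grasp",np.round(s["tcp_pos"]+A.apply([0,0,ctrl.pinch_z]),4),"z",np.round(A.as_matrix()[:,2],3),"y",np.round(A.as_matrix()[:,1],3),"q",np.round(s["qpos"],2),"F",np.round(s["contact_force"],1),"w",round(s["width"],4),round(s["grasp_force"],1))
def tocar(l,o,psi=PSI):
    c,s_=np.cos(psi),np.sin(psi);return np.array(o)+[c*l[0]-s_*l[1],s_*l[0]+c*l[1],l[2]]
E
python3 -c "
from g import *
st();go([.36,.1,.38],0);print(tocar([-.072,0,.117],[.537,-.368,.008]))"
```

```text
t 1.2 grasp [0.2095 0.5085 0.25  ] z [ 0.  0. -1.] y [0.381 0.925 0.   ] q [ 1.11  0.3   1.52 -0.    1.32 -0.07] F [-0.2 -0.5  1.3] w 0.0853 0.0
shift mm [-294.8 -320.4 -130. ] turn deg [  0.   -0.  163.2]
[ 0.46533846 -0.36102695  0.125     ]
```

```bash
r='[-295,-320,-130]'; python3 -m pendant '[[-0.06,-0.064,-0.06,0,0,7,0.085],[-0.12,-0.128,-0.12,0,0,14,0.085],[-0.18,-0.192,-0.13,0,0,21,0.085],[-0.24,-0.256,-0.13,0,0,28,0.085],[-0.295,-0.32,-0.13,0,0,35,0.085]]' && python3 -m pendant '[[0,0,0,0,0,7,0.085],[0,0,0,0,0,14,0.085],[0,0,0,0,0,21,0.085],[0,0,0,0,0,28,0.085],[0,0,0,0,0,35,0.085]]' && python3 -m pendant '[[0,0,0,0,0,7,0.085],[0,0,0,0,0,14,0.085],[0,0,0,0,0,21,0.085],[0,0,0,0,0,28,0.085],[0,0,0,0,0,35,0.085]]'
python3 -c "
from g import *
st();go([.36,.1,.38],0);go(tocar([-.072-.08,0,.117+.11],[.537,-.368,.008]),40)"
```

```text
clock: 1.62
tcp_pos: [0.2759, 0.3309, 0.3148]
tcp_rot: [1.516, 2.751, 0.003]
contact_force: [1.3, 0.5, 0.5]
width: 0.0849
grasp_force: 0.0
clock: 2.03
tcp_pos: [0.2758, 0.3322, 0.3137]
tcp_rot: [2.274, 2.167, 0.001]
contact_force: [-0.4, -0.3, -0.2]
width: 0.0853
grasp_force: 0.0
clock: 2.45
tcp_pos: [0.2757, 0.3323, 0.3137]
tcp_rot: [-2.82, -1.384, -0.0]
contact_force: [0.8, 0.4, 0.6]
width: 0.0849
grasp_force: 0.0
t 2.45 grasp [0.2757 0.3323 0.3324] z [ 0.  0. -1.] y [ 0.791 -0.612  0.   ] q [ 0.79 -0.03  1.7   0.    1.47  1.45] F [0.8 0.4 0.6] w 0.0849 0.0
shift mm [-132.1  208.9  -47.7] turn deg [-0.  -0.  57.8]
shift mm [-468.5  516.8   92.9] turn deg [-20.2  36.5  55.4]
```

```bash
python3 -m pendant '[[-0.03,0.05,-0.02,0,0,7,0.085],[-0.06,0.1,-0.04,0,0,14,0.085],[-0.1,0.15,-0.048,0,0,21,0.085],[-0.132,0.209,-0.048,0,0,28,0.085],[-0.132,0.209,-0.048,0,0,35,0.085]]' && python3 -m pendant '[[0,0,0,0,0,7,0.085],[0,0,0,0,0,14,0.085],[0,0,0,0,0,21,0.085],[0,0,0,0,0,23,0.085],[0,0,0,0,0,23,0.085]]' 
python3 -c "
from g import *
st();go([.36,.1,.38],0);go([.38,-.15,.33],20);go(tocar([-.072-.08,0,.117+.11],[.537,-.368,.008]),40)"
```

```text
clock: 2.87
tcp_pos: [0.3458, 0.1407, 0.3579]
tcp_rot: [-3.106, -0.473, -0.002]
contact_force: [0.9, 0.6, -0.4]
width: 0.0852
grasp_force: 0.0
clock: 3.28
tcp_pos: [0.3459, 0.1423, 0.3573]
tcp_rot: [-3.138, 0.151, -0.0]
contact_force: [0.2, -0.0, -0.1]
width: 0.0847
grasp_force: 0.0
t 3.2833 grasp [0.3458 0.1423 0.376 ] z [ 0.  0. -1.] y [-0.096 -0.995 -0.   ] q [ 0.29 -0.18  1.74 -0.    1.58  1.96] F [ 0.2 -0.  -0.1] w 0.0847 0.0
shift mm [18.1 40.7 -4. ] turn deg [-0. -0.  0.]
shift mm [ 68.4 287.7  44.8] turn deg [-0. 20.  0.]
shift mm [ 99.2 489.5 136.6] turn deg [-0. 40.  0.]
```

```bash
python3 -m pendant '[[0.02,0.04,0,0,5,0,0.085],[0.03,0.08,0,0,10,0,0.085],[0.05,0.12,0.01,0,15,0,0.085],[0.06,0.16,0.02,0,20,0,0.085],[0.06,0.2,0.03,0,20,0,0.085]]' && python3 -m pendant '[[0,0.04,0,0,5,0,0.085],[0,0.08,0,0,10,0,0.085],[0,0.12,0,0,15,0,0.085],[0,0.16,0,0,20,0,0.085],[0,0.2,0,0,20,0,0.085]]' 
python3 -c "
from g import *
st();go(tocar([-.072-.08,0,.117+.11],[.537,-.368,.008]),40);go(tocar([-.072-.05,0,.117+.06],[.537,-.368,.008]),40)"
```

```text
clock: 3.7
tcp_pos: [0.3868, -0.0569, 0.3287]
tcp_rot: [3.071, -0.14, 0.552]
contact_force: [0.2, 1.0, -0.1]
width: 0.0852
grasp_force: 0.0
clock: 4.12
tcp_pos: [0.3704, -0.2271, 0.3289]
tcp_rot: [2.913, -0.134, 1.07]
contact_force: [1.8, 1.1, -0.0]
width: 0.0851
grasp_force: 0.0
t 4.1167 grasp [ 0.3584 -0.2259  0.3431] z [ 0.644 -0.063 -0.762] y [-0.093 -0.996  0.003] q [-0.91 -0.33  2.05  0.6   0.98  0.53] F [ 1.8  1.1 -0. ] w 0.0851 0.0
shift mm [-40.6 123.9 108. ] turn deg [ 0.  -0.3  0.3]
shift mm [-50.1 123.8 165.6] turn deg [ 0.  -0.3  0.3]
```

```bash
python3 -m pendant '[[-0.01,0.035,0.02,0,0,0,0.085],[-0.02,0.07,0.04,0,0,0,0.085],[-0.03,0.1,0.06,0,0,0,0.085],[-0.04,0.124,0.08,0,0,0,0.085],[-0.04,0.124,0.108,0,0,0.3,0.085]]' && python3 -m pendant '[[0,0,0,0,0,0,0.085],[0,0,0,0,0,0,0.085]]' 
python3 -c "
from g import *
st();go(tocar([-.072,0,.117],[.537,-.368,.008]),40)"
```

```text
clock: 4.53
tcp_pos: [0.3971, -0.3571, 0.2187]
tcp_rot: [2.918, -0.147, 1.061]
contact_force: [1.3, -0.9, -0.1]
width: 0.0849
grasp_force: 0.0
clock: 4.7
tcp_pos: [0.3985, -0.353, 0.2192]
tcp_rot: [2.923, -0.143, 1.062]
contact_force: [0.5, -0.2, -0.4]
width: 0.0851
grasp_force: 0.0
t 4.7 grasp [ 0.3865 -0.3519  0.2335] z [ 0.639 -0.058 -0.767] y [-0.096 -0.995 -0.005] q [-1.04  0.08  1.96  0.79  0.83  0.16] F [ 0.5 -0.2 -0.4] w 0.0851 0.0
shift mm [ -8.7   2.1 134.1] turn deg [-0.2  0.1 -0.1]
```

```bash
python3 -m pendant '[[-0.009,0.002,0.03,0,0,0,0.085],[-0.009,0.002,0.06,0,0,0,0.085],[-0.009,0.002,0.09,0,0,0,0.085],[-0.009,0.002,0.115,0,0,0,0.085],[-0.009,0.002,0.134,0,0,0,0.085]]' && python3 -m pendant '[[0,0,0,0,0,0,0.085],[0,0,0,0,0,0,0.085]]'
python3 - <<'E'
from g import *
st();go(tocar([-.072,0,.117],[.537,-.368,.008]),40)
from plant import snapshot
import cv2,numpy as np
a=snapshot("scene")[120:240,140:260];b=snapshot("top")[150:270,390:510]
cv2.imwrite("pics/grasp.png",np.hstack([cv2.resize(i,(400,400),interpolation=2) for i in(a,b)]))
E
```

```text
clock: 5.12
tcp_pos: [0.4782, -0.3625, 0.1119]
tcp_rot: [2.919, -0.141, 1.064]
contact_force: [0.4, -0.9, 0.7]
width: 0.085
grasp_force: 0.0
clock: 5.28
tcp_pos: [0.4772, -0.3625, 0.1128]
tcp_rot: [2.92, -0.142, 1.064]
contact_force: [0.3, -0.3, 0.6]
width: 0.085
grasp_force: 0.0
t 5.2833 grasp [ 0.4653 -0.3613  0.1271] z [ 0.641 -0.06  -0.766] y [-0.096 -0.995 -0.003] q [-0.9   0.37  1.89  0.99  0.59 -0.  ] F [ 0.3 -0.3  0.6] w 0.085 0.0
shift mm [-1.3 -0.3  1.6] turn deg [-0.1 -0.  -0.1]
```

View pics/grasp.png

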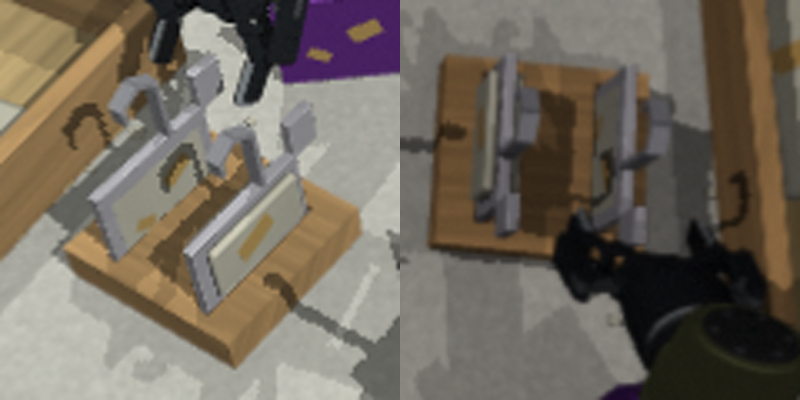

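The open fingers straddle the slim carrier's tab, which is at crop (205,78), with fingers at (165,40) and (255,85). They are clear of the thick carrier. Now I'll close and lift.

```bash
python3 -m pendant '[[-0.001,0,0.002,0,0,0,0.0],[-0.001,0,0.002,0,0,0,0.0],[-0.001,0,0.002,0,0,0,0.0],[-0.001,0,0.002,0,0,0,0.0],[-0.001,0,0.002,0,0,0,0.0]]' && python3 -m pendant '[[0,0,0,0,0,0,0],[0,0,0,0,0,0,0],[0,0,0,0,0,0,0],[0,0,0,0,0,0,0],[0,0,0,0,0,0,0]]' 
python3 -c "
from g import *
st();s=sensors.get_state();A=R.from_rotvec(s['tcp_rot']);print('up 100mm',A.inv().apply([0,0,.1]))"
```

```text
clock: 5.8
tcp_pos: [0.4775, -0.363, 0.1098]
tcp_rot: [2.92, -0.145, 1.063]
contact_force: [-1.0, -0.5, 0.1]
width: 0.0248
grasp_force: 0.0
clock: 6.22
tcp_pos: [0.4776, -0.3628, 0.1097]
tcp_rot: [2.92, -0.145, 1.063]
contact_force: [-2.4, 1.6, 4.8]
width: 0.0093
grasp_force: 60.5
t 6.2167 grasp [ 0.4657 -0.3616  0.124 ] z [ 0.64  -0.06  -0.766] y [-0.098 -0.995 -0.003] q [-0.9   0.37  1.89  0.99  0.59 -0.01] F [-2.4  1.6  4.8] w 0.0093 60.5
up 100mm [ 0.0642901  -0.00034971 -0.07659413]
```

```bash
python3 -m pendant '[[0.006,0,-0.008,0,0,0,0],[0.013,0,-0.015,0,0,0,0],[0.019,0,-0.023,0,0,0,0],[0.026,0,-0.031,0,0,0,0],[0.032,0,-0.038,0,0,0,0]]' && python3 -m pendant '[[0.019,0,-0.023,0,0,0,0],[0.039,0,-0.046,0,0,0,0],[0.058,0,-0.069,0,0,0,0],[0.077,0,-0.092,0,0,0,0],[0.097,0,-0.115,0,0,0,0]]' && python3 -m pendant '[[0,0,0,0,0,0,0],[0,0,0,0,0,0,0],[0,0,0,0,0,0,0]]'
python3 - <<'E'
from g import *
st()
from h import *
o=[]
for n in("scene","top"):
    i=snapshot(n);o.append(i)
    print([(round(d["p"],2),np.round(d["bbox"])) for d in spotter.search_frame(n,"carrier")])
cv2.imwrite("pics/lift.png",np.hstack([cv2.resize(o[0][60:260,110:310],(400,400)),cv2.resize(o[1][110:310,370:570],(400,400))]))
E
```

```text
clock: 6.63
tcp_pos: [0.4774, -0.3629, 0.159]
tcp_rot: [2.921, -0.145, 1.061]
contact_force: [0.4, -0.8, -3.7]
width: 0.0089
grasp_force: 59.3
clock: 7.05
tcp_pos: [0.4775, -0.3633, 0.3102]
tcp_rot: [2.922, -0.146, 1.061]
contact_force: [0.3, 0.1, -2.6]
width: 0.0096
grasp_force: 59.4
clock: 7.3
tcp_pos: [0.4777, -0.3632, 0.3078]
tcp_rot: [2.923, -0.146, 1.061]
contact_force: [-0.7, -0.2, -5.0]
width: 0.0093
grasp_force: 59.4
t 7.3 grasp [ 0.4657 -0.3621  0.3222] z [ 0.638 -0.059 -0.767] y [-0.098 -0.995 -0.005] q [-0.9   0.11  1.7   0.63  0.91  0.48] F [-0.7 -0.2 -5. ] w 0.0093 59.4
[(0.96, array([150.,  79., 194., 156.])), (0.64, array([416., 299., 446., 350.])), (0.63, array([196., 149., 235., 211.])), (0.63, array([216.,  97., 274., 144.]))]
[(0.69, array([412., 166., 434., 222.])), (0.62, array([172., 155., 195., 176.])), (0.61, array([469., 145., 509., 213.])), (0.61, array([422., 264., 471., 302.]))]
```

View pics/lift.png

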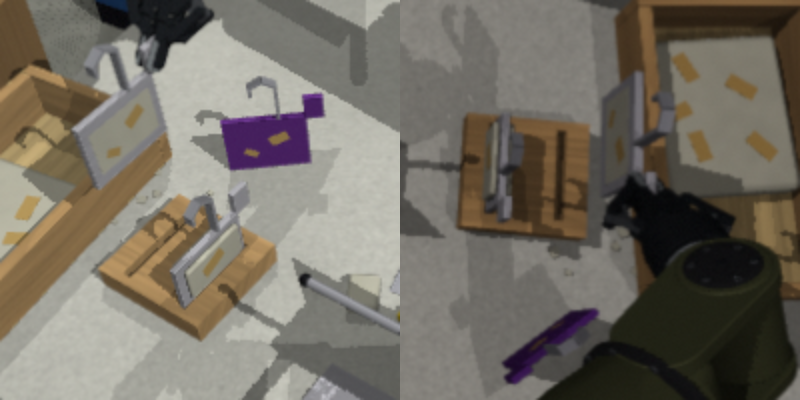

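The slim carrier hangs clear and level in the fingers (left crop (120,130)), and the thick carrier is untouched. I'll fit how it sits in the hand.

```bash
cat > f.py <<'E'
from g import *
from h import *
import json
def carT(v,s):  # v: dx,dy,dz (tab centre rel. grasp point, carrier axes nominal), pitch,yaw err ; nominal tilt 40
    A=R.from_rotvec(s["tcp_rot"]);g=s["tcp_pos"]+A.apply([0,0,ctrl.pinch_z])
    N=rot(40,0);B=A*N.inv()*R.from_euler("yz",[v[3],v[4]])   # carrier rotation
    o=g+(A*N.inv()).apply(v[:3])-B.apply([-.072,0,.117]);return o,B
def fitc(center,v0=(0,0,0,0,0)):
    s=sensors.get_state();ms={}
    for n in("scene","top"):
        snapshot(n);o,B=carT(v0,s);e=proj(n,[o+B.apply([0,0,.08])])[0]
        L=spotter.trace(n,"carrier")
        d=min(L,key=lambda d:np.hypot((d["bbox"][0]+d["bbox"][2])/2-e[0],(d["bbox"][1]+d["bbox"][3])/2-e[1]))
        print(n,round(d["p"],2),np.round(d["bbox"]),np.round(e))
        ms[n]=cv2.resize(d["mask"].astype(np.uint8),None,fx=S,fy=S,interpolation=0)
    def cost(v):
        o,B=carT(v,s);c=0
        for n,m in ms.items():
            r=render(n,[o+B.apply(q) for q in CARRF]);c+=1-(r&m).sum()/(r|m).sum()
        return c/len(ms)+ 20*v[1]**2*10+.3*v[4]**2
    v=np.array(v0,float)
    for k in(1,.3):
        st_=np.diag([.008,.004,.008,.06,.03])*k
        v=minimize(cost,v,method="Nelder-Mead",options=dict(initial_simplex=[v]+[v+q for q in st_],xatol=1e-4,fatol=1e-5,maxfev=250)).x
    o,B=carT(v,s);print("v",np.round(v,4),"cost",round(cost(v),3),"origin",np.round(o,4),"z",np.round(B.as_matrix()[:,2],3),"yaw",np.round(np.arctan2(*B.as_matrix()[1::-1,0]),3))
    return v
E
python3 - <<'E'
from f import *
v=fitc(None);json.dump(list(v),open("v.json","w"))
E
```

```text
scene 0.84 [145.  80. 195. 156.] [169. 116.]
top 0.79 [470. 147. 509. 210.] [485. 175.]
v [-0.0012 -0.0012  0.003   0.0064  0.0085] cost 0.17 origin [ 0.5354 -0.3692  0.2078] z [ 0.008 -0.006  1.   ] yaw -0.09
```

```bash
cat >> g.py <<'E'
OFF=np.array([.0713,-.0064,-.116])
def rl(X,Y,Z,tilt=40,psi=-.094):  # goal: carrier origin at rail-frame X,Y and height Z
    a=-.094;o=np.array([.63435+np.cos(a)*X-np.sin(a)*Y,.1363+np.sin(a)*X+np.cos(a)*Y,Z])
    g=o-OFF;print(np.round(g,3));go(g,tilt,psi)
E
python3 -c "
from g import *
rl(-.13,-.11,.208);rl(-.13,-.11,.097)"
```

```text
[0.423 0.045 0.324]
shift mm [ -63.9 -401.7  -52.1] turn deg [-0.   0.  -0.3]
[0.423 0.045 0.213]
shift mm [-135.2 -401.2   32.9] turn deg [-0.   0.  -0.3]
```

```bash
python3 -m pendant '[[-0.006,-0.035,-0.005,0,0,0,0],[-0.012,-0.07,-0.01,0,0,0,0],[-0.018,-0.105,-0.014,0,0,0,0],[-0.024,-0.14,-0.019,0,0,0,0],[-0.03,-0.175,-0.024,0,0,0,0]]' && python3 -m pendant '[[-0.006,-0.035,-0.005,0,0,0,0],[-0.012,-0.07,-0.01,0,0,0,0],[-0.018,-0.105,-0.014,0,0,0,0],[-0.024,-0.14,-0.019,0,0,0,0],[-0.03,-0.175,-0.024,0,0,0,0]]' && python3 -m pendant '[[0,0,0,0,0,0,0],[0,0,0,0,0,0,0]]'
python3 -c "
from g import *
st();rl(-.13,-.11,.208);rl(-.13,-.11,.097)"
```

```text
clock: 8.12
tcp_pos: [0.4563, -0.1842, 0.3091]
tcp_rot: [2.92, -0.146, 1.064]
contact_force: [1.2, -0.4, -3.1]
width: 0.0092
grasp_force: 60.1
clock: 8.53
tcp_pos: [0.4353, -0.0072, 0.3094]
tcp_rot: [2.92, -0.146, 1.065]
contact_force: [0.9, -0.4, -3.1]
width: 0.0091
grasp_force: 60.1
clock: 8.7
tcp_pos: [0.4357, -0.0063, 0.3092]
tcp_rot: [2.923, -0.138, 1.064]
contact_force: [0.3, -0.7, -3.1]
width: 0.0094
grasp_force: 60.2
t 8.7 grasp [ 0.4238 -0.0052  0.3235] z [ 0.64  -0.057 -0.766] y [-0.093 -0.996 -0.004] q [-0.1  -0.38  2.13  0.02  0.7   1.55] F [ 0.3 -0.7 -3.1] w 0.0094 60.2
[0.423 0.045 0.324]
shift mm [ -3.8 -50.3  -3.5] turn deg [-0.2 -0.  -0.1]
[0.423 0.045 0.213]
shift mm [-75.1 -49.9  81.5] turn deg [-0.2 -0.  -0.1]
```

```bash
python3 -m pendant '[[-0.01,-0.025,0.0,0,0,0,0],[-0.02,-0.05,0.02,0,0,0,0],[-0.04,-0.05,0.04,0,0,0,0],[-0.058,-0.05,0.06,0,0,0,0],[-0.075,-0.05,0.0815,0,0,0,0]]' && python3 -m pendant '[[0,0,0,0,0,0,0],[0,0,0,0,0,0,0],[0,0,0,0,0,0,0]]'
python3 - <<'E'
from f import *
st();fitc(None,(-.001,-.001,.002,0,0))
rl(-.05,-.11,.097);rl(0,-.11,.097);rl(.0,-.11,.06)
E
```

```text
clock: 9.12
tcp_pos: [0.4356, 0.0412, 0.1974]
tcp_rot: [2.92, -0.146, 1.062]
contact_force: [1.8, -0.2, -3.4]
width: 0.0093
grasp_force: 60.7
clock: 9.37
tcp_pos: [0.4367, 0.0411, 0.2002]
tcp_rot: [2.919, -0.147, 1.065]
contact_force: [1.5, -0.6, -2.1]
width: 0.0096
grasp_force: 60.6
t 9.3667 grasp [0.4247 0.0423 0.2145] z [ 0.641 -0.061 -0.765] y [-0.099 -0.995 -0.003] q [ 0.07 -0.22  2.28 -0.28  0.4   1.96] F [ 1.5 -0.6 -2.1] w 0.0096 60.6
scene 0.85 [308. 156. 347. 226.] [324. 190.]
top 0.77 [304. 177. 318. 238.] [310. 202.]
v [-0.0008 -0.0005  0.0033  0.0303 -0.0027] cost 0.164 origin [0.4921 0.0352 0.0987] z [ 0.029 -0.006  1.   ] yaw -0.102
[0.503 0.038 0.213]
shift mm [59.3 -2.8 51.7] turn deg [ 0.  -0.1 -0.3]
[0.553 0.033 0.213]
shift mm [97.6 -3.  83.9] turn deg [ 0.  -0.1 -0.3]
[0.553 0.033 0.176]
shift mm [ 73.7  -2.9 112.2] turn deg [ 0.  -0.1 -0.3]
```

```bash
python3 -m pendant '[[0.02,0,0.017,0,0,0,0],[0.04,-0.001,0.034,0,0,0,0],[0.06,-0.002,0.051,0,0,0,0],[0.08,-0.003,0.068,0,0,0,0],[0.0976,-0.003,0.084,0,0,-0.3,0]]' && python3 -m pendant '[[0,0,0,0,0,0,0],[0,0,0,0,0,0,0],[0,0,0,0,0,0,0]]'
python3 - <<'E'
from f import *
st();fitc(None,(-.001,-.001,.002,0.02,0))
a=snapshot("scene")[130:250,240:400];b=snapshot("top")[110:230,240:400]
cv2.imwrite("pics/rail.png",np.vstack([cv2.resize(i,(400,300),interpolation=2) for i in(a,b)]))
rl(0,-.11,.097);rl(.0,-.11,.06)
E
```

```text
clock: 9.98
tcp_pos: [0.5661, 0.0321, 0.1977]
tcp_rot: [2.919, -0.138, 1.064]
contact_force: [-0.2, 0.7, -2.7]
width: 0.009
grasp_force: 60.6
clock: 10.23
tcp_pos: [0.5639, 0.0322, 0.197]
tcp_rot: [2.919, -0.138, 1.062]
contact_force: [0.9, -0.5, -3.5]
width: 0.0092
grasp_force: 60.6
t 10.2333 grasp [0.5519 0.0334 0.2114] z [ 0.64  -0.06  -0.766] y [-0.094 -0.996  0.   ] q [ 0.03  0.1   2.   -0.22  0.36  1.87] F [ 0.9 -0.5 -3.5] w 0.0092 60.6
scene 0.7 [281. 190. 320. 268.] [296. 228.]
top 0.87 [309. 129. 320. 186.] [314. 155.]
v [-0.0022 -0.0015  0.0028  0.0336  0.0124] cost 0.202 origin [0.6174 0.0265 0.0947] z [ 0.034 -0.003  0.999] yaw -0.082
[0.553 0.033 0.213]
shift mm [ 1.4  0.2 -0.7] turn deg [-0. -0. -0.]
[0.553 0.033 0.176]
shift mm [-22.3   0.2  27.7] turn deg [-0. -0. -0.]
```

View pics/rail.png

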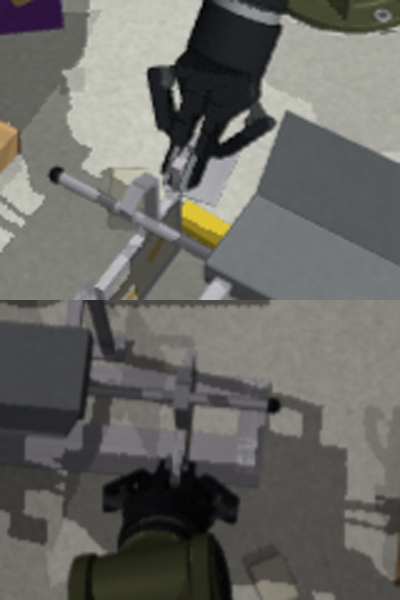

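The rail passes under the hook roof, with the hook at (135,195) in the upper crop and (185,385) in the lower one. Next I'll lower it, correcting about 1.8° of nose-down pitch.

```bash
python3 -m pendant '[[-0.004,0,0.005,0,0.9,0,0],[-0.009,0,0.011,0,1.8,0,0],[-0.013,0,0.016,0,1.8,0,0],[-0.017,0,0.021,0,1.8,0,0],[-0.021,0,0.027,0,1.8,0,0]]' && python3 -m pendant '[[0,0,0,0,0,0,0],[0,0,0,0,0,0,0],[0,0,0,0,0,0,0]]'
python3 - <<'E'
from f import *
st();v=fitc(None,(-.002,-.001,.003,0.03,0))
E
```

```text
clock: 10.95
tcp_pos: [0.5656, 0.0322, 0.1625]
tcp_rot: [2.901, -0.137, 1.107]
contact_force: [-0.7, -0.1, -1.4]
width: 0.0093
grasp_force: 60.6
clock: 11.2
tcp_pos: [0.5657, 0.0321, 0.1629]
tcp_rot: [2.901, -0.137, 1.107]
contact_force: [-0.4, 0.2, -2.7]
width: 0.0092
grasp_force: 60.6
t 11.2 grasp [0.5533 0.0333 0.1769] z [ 0.663 -0.063 -0.746] y [-0.094 -0.996  0.   ] q [ 0.03  0.15  2.04 -0.35  0.23  2.01] F [-0.4  0.2 -2.7] w 0.0092 60.6
scene 0.76 [281. 199. 321. 276.] [296. 236.]
top 0.6 [309. 136. 319. 189.] [314. 158.]
v [-0.0009 -0.0007  0.0045  0.0446  0.0053] cost 0.218 origin [0.6223 0.0265 0.0634] z [ 0.013 -0.001  1.   ] yaw -0.089
```

```bash
python3 -m pendant '[[-0.001,0,0.001,0,0,0,0],[-0.002,0,0.002,0,0,0,0],[-0.002,0,0.002,0,0,0,0],[-0.002,0,0.002,0,0,0,0]]' && python3 -m pendant '[[-0.001,0,0.001,0,0,0,0],[-0.0013,0,0.0015,0,0,0,0],[-0.0013,0,0.0015,0,0,0,0],[-0.0013,0,0.0015,0,0,0,0]]';python3 -m pendant '[[-0.001,0,0.001,0,0,0,0],[-0.0013,0,0.0015,0,0,0,0],[-0.0013,0,0.0015,0,0,0,0],[-0.0013,0,0.0015,0,0,0,0]]'
python3 -c "
from g import *
st()"
```

```text
clock: 11.73
tcp_pos: [0.5658, 0.0322, 0.1605]
tcp_rot: [2.9, -0.136, 1.11]
contact_force: [1.3, -0.8, 0.8]
width: 0.0094
grasp_force: 61.0
clock: 12.07
tcp_pos: [0.5666, 0.0323, 0.1596]
tcp_rot: [2.899, -0.136, 1.114]
contact_force: [1.2, -0.3, 7.4]
width: 0.0093
grasp_force: 61.8
clock: 12.4
tcp_pos: [0.5672, 0.0323, 0.1584]
tcp_rot: [2.898, -0.136, 1.117]
contact_force: [5.9, -1.7, 9.5]
width: 0.0091
grasp_force: 61.4
t 12.4 grasp [0.5548 0.0335 0.1722] z [ 0.668 -0.062 -0.742] y [-0.093 -0.996 -0.001] q [ 0.03  0.17  2.04 -0.38  0.22  2.04] F [ 5.9 -1.7  9.5] w 0.0091 61.4
```

It's seated on the rail, with the contact force rising to 9 N. Wrist joint 4 would near its limit further along at this tilt, so I'll release here, let it hang, and regrip steeper.

```bash
python3 -m pendant '[[0.001,0,-0.0012,0,0,0,0],[0.001,0,-0.0012,0,0,0,0],[0.001,0,-0.0012,0,0,0,0.02],[0.001,0,-0.0012,0,0,0,0.04],[0.001,0,-0.0012,0,0,0,0.04]]' && python3 -m pendant '[[0,0,0,0,0,0,0.04],[0,0,0,0,0,0,0.04],[0,0,0,0,0,0,0.04],[0,0,0,0,0,0,0.04],[0,0,0,0,0,0,0.04]]'
python3 - <<'E'
from f import *
st();v=fitc(None,(-.002,-.001,.003,0.045,0))
s=sensors.get_state();o,B=carT(v,s);print("seat",o+B.apply([0,0,.162]));g=o+B.apply([-.072,0,.117]);print("tab",g)
go(g,28,-.094);go(s["tcp_pos"]+R.from_rotvec(s["tcp_rot"]).apply([0,0,ctrl.pinch_z]),28,-.094)
E
```

```text
clock: 12.82
tcp_pos: [0.5651, 0.0322, 0.1571]
tcp_rot: [2.901, -0.137, 1.106]
contact_force: [0.7, -0.1, -0.4]
width: 0.04
grasp_force: 0.0
clock: 13.23
tcp_pos: [0.5654, 0.0322, 0.1574]
tcp_rot: [2.901, -0.137, 1.107]
contact_force: [-0.1, -0.1, -0.0]
width: 0.04
grasp_force: 0.0
t 13.2333 grasp [0.553  0.0333 0.1714] z [ 0.663 -0.063 -0.746] y [-0.094 -0.996  0.   ] q [ 0.03  0.16  2.05 -0.38  0.22  2.03] F [-0.1 -0.1 -0. ] w 0.04 0.0
scene 0.67 [279. 204. 318. 275.] [297. 237.]
top 0.83 [308. 133. 316. 192.] [314. 160.]
v [-0.0001 -0.0011  0.0044  0.0079  0.0058] cost 0.145 origin [0.627  0.0257 0.0605] z [-0.023  0.002  1.   ] yaw -0.088
seat [0.6232731  0.02603718 0.22245319]
tab [0.55261486 0.03228314 0.17579057]
shift mm [-1.7  1.1 -4. ] turn deg [  0.  -13.8  -0. ]
shift mm [-4.5 -0.  -0.5] turn deg [  0.  -13.8  -0. ]
```

```bash
python3 -m pendant '[[-0.001,0,-0.001,0,-5,0,0.04],[-0.002,0.001,-0.002,0,-10,0,0.04],[-0.002,0.001,-0.003,0,-13.8,0,0.04],[-0.002,0.001,-0.003,0,-13.8,0,0.04]]' && python3 -m pendant '[[0,0,0,0,0,0,0],[0,0,0,0,0,0,0],[0,0,0,0,0,0,0],[0,0,0,0,0,0,0],[0,0,0,0,0,0,0]]' 
python3 -c "
from g import *
st()"
```

```text
clock: 13.77
tcp_pos: [0.5631, 0.0314, 0.1598]
tcp_rot: [3.024, -0.143, 0.753]
contact_force: [-0.6, -0.7, -0.0]
width: 0.0399
grasp_force: 0.0
clock: 14.18
tcp_pos: [0.5614, 0.0315, 0.1579]
tcp_rot: [3.023, -0.142, 0.753]
contact_force: [0.6, -0.2, -1.2]
width: 0.009
grasp_force: 60.5
t 14.1833 grasp [0.5526 0.0324 0.1745] z [ 0.467 -0.044 -0.883] y [-0.094 -0.996  0.   ] q [ 0.01  0.2   1.91 -0.1   0.55  1.75] F [ 0.6 -0.2 -1.2] w 0.009 60.5
```

```bash
python3 -m pendant '[[0,-0.008,0,0,0,0,0],[0,-0.018,0,0,0,0,0],[0,-0.028,0,0,0,0,0],[0,-0.038,0,0,0,0,0],[0,-0.048,0,0,0,0,0]]' && python3 -m pendant '[[0,-0.01,0,0,0,0,0],[0,-0.02,0,0,0,0,0],[0,-0.03,0,0,0,0,0],[0,-0.04,0,0,0,0,0],[0,-0.05,0,0,0,0,0]]' 
python3 -c "
from g import *
st()"
```

```text
clock: 14.6
tcp_pos: [0.566, 0.0797, 0.158]
tcp_rot: [3.023, -0.143, 0.752]
contact_force: [-0.6, -1.2, -2.1]
width: 0.0091
grasp_force: 60.3
clock: 15.02
tcp_pos: [0.5707, 0.1295, 0.1579]
tcp_rot: [3.023, -0.142, 0.753]
contact_force: [0.8, -0.1, -2.2]
width: 0.0095
grasp_force: 60.3
t 15.0167 grasp [0.562  0.1303 0.1745] z [ 0.467 -0.044 -0.883] y [-0.094 -0.996  0.   ] q [ 0.22  0.26  1.83 -0.26  0.6   2.07] F [ 0.8 -0.1 -2.2] w 0.0095 60.3
```

```bash
python3 -m pendant '[[0,-0.012,0,0,0,0,0],[0,-0.024,0,0,0,0,0],[0,-0.036,0,0,0,0,0],[0,-0.048,0,0,0,0,0],[0,-0.058,0,0,0,0,0]]' && python3 -m pendant '[[0,0,0,0,0,0,0],[0,0,0,0,0,0,0]]'
python3 - <<'E'
from f import *
st();s=sensors.get_state();g=s["tcp_pos"]+R.from_rotvec(s["tcp_rot"]).apply([0,0,ctrl.pinch_z])
a=-.094;d=g-[.63435,.1363,0];print("rail frame tab",d[0]*np.cos(a)+d[1]*np.sin(a),-d[0]*np.sin(a)+d[1]*np.cos(a))
i=snapshot("scene");j=snapshot("top")
for n in("scene","top"):print([(round(d["p"],2),np.round(d["bbox"])) for d in spotter.search_frame(n,"carrier")])
cv2.imwrite("pics/slid.png",np.vstack([cv2.resize(i[130:380,240:500],(600,577-277+100)),cv2.resize(j[80:160,130:330],(600,200))]))
E
```

```text
clock: 15.43
tcp_pos: [0.5762, 0.1875, 0.158]
tcp_rot: [3.023, -0.142, 0.753]
contact_force: [0.6, -0.9, -1.9]
width: 0.0091
grasp_force: 60.3
clock: 15.6
tcp_pos: [0.5762, 0.187, 0.158]
tcp_rot: [3.023, -0.141, 0.753]
contact_force: [0.4, -0.5, -2.6]
width: 0.0093
grasp_force: 60.3
t 15.6 grasp [0.5675 0.1879 0.1745] z [ 0.467 -0.044 -0.883] y [-0.093 -0.996  0.   ] q [ 0.33  0.31  1.76 -0.33  0.64  2.22] F [ 0.4 -0.5 -2.6] w 0.0093 60.3
rail frame tab -0.07139627864468487 0.045053315220777
[(0.63, array([416., 303., 444., 350.])), (0.6, array([335., 263., 368., 310.])), (0.6, array([220.,  98., 270., 144.]))]
[(0.86, array([410., 164., 432., 223.])), (0.83, array([422., 264., 470., 303.])), (0.8, array([169., 157., 193., 179.])), (0.58, array([248., 165., 263., 176.]))]
```

View pics/slid.png

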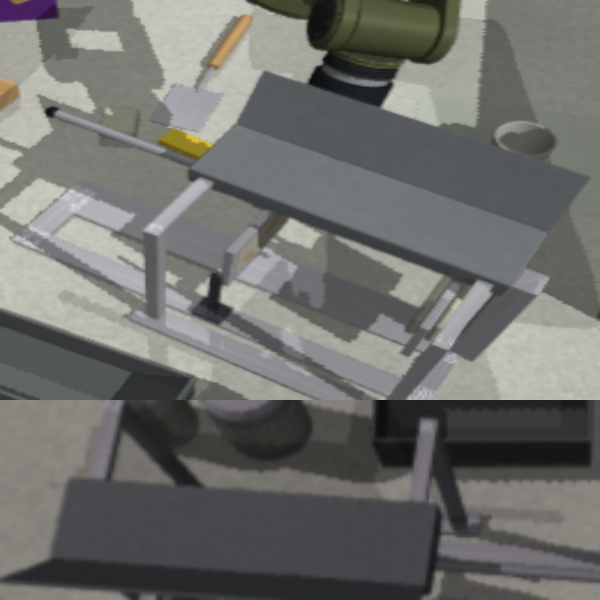

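The slim carrier's plate end shows under the hood at (240,255), beside the pointer at (215,295). I'll check its position along the rail numerically before letting go.

Run:
```python
from f import *
L=spotter.trace("scene","carrier") 
e=proj("scene",np.concatenate(place([np.array([[.068,0,.05]])],[.63435+.0939*.046,.1363+.9956*.046,-.094,.058])))[0]
d=min(L,key=lambda d:np.hypot((d["bbox"][0]+d["bbox"][2])/2-e[0],(d["bbox"][1]+d["bbox"][3])/2-e[1]))
print(d["p"],d["bbox"],e)
# hide the hood: compare only outside the lamp's silhouette
H=render("scene",place(LAMP,[.63435,.1363,-.094,0]))
m=cv2.resize(d["mask"].astype(np.uint8),None,fx=S,fy=S,interpolation=0)
r_=[]
for Y in np.arange(.03,.06,.001):
  for X in(-.004,-.002,0,.002,.004):
    for z in(.056,.058,.06):
        a=-.094;x=.63435+np.cos(a)*X-np.sin(a)*Y;y=.1363+np.sin(a)*X+np.cos(a)*Y
        r=render("scene",place(CARRF,[x,y,a,z]))&(1-H);r_.append(((r&m).sum()/(r|m).sum(),Y,X,z))
r_.sort();print(*r_[-6:],sep="\n")
```

```text
0.89 [337.2, 261.5, 366.2, 310.7] [338.53244066 298.34054335]
(np.float64(0.9133487007544007), np.float64(0.04400000000000001), -0.004, 0.056)
(np.float64(0.9133547784580264), np.float64(0.04500000000000001), -0.002, 0.058)
(np.float64(0.9134270181557083), np.float64(0.04500000000000001), 0, 0.058)
(np.float64(0.913828689370485), np.float64(0.04400000000000001), -0.002, 0.056)
(np.float64(0.9156538139145013), np.float64(0.04500000000000001), -0.002, 0.06)
(np.float64(0.915671334431631), np.float64(0.04500000000000001), 0, 0.06)
```

```bash
python3 -m pendant '[[0,-0.001,0,0,0,0,0],[0,-0.001,0,0,0,0,0],[0,-0.001,0,0,0,0,0.02],[0,-0.001,0,0,0,0,0.04],[0,-0.001,0,0,0,0,0.05]]' && python3 -m pendant '[[0,0,0,0,0,0,0.05],[0,0,0,0,0,0,0.05],[-0.007,0,-0.007,0,0,0,0.05],[-0.015,0,-0.015,0,0,0,0.05],[-0.022,0,-0.022,0,0,0,0.05]]' && python3 -m pendant '[[-0.01,0,-0.01,0,0,0,0.05],[-0.02,0,-0.02,0,0,0,0.05],[-0.03,0,-0.03,0,0,0,0.05],[-0.045,0,-0.045,0,0,0,0.05],[-0.06,0,-0.06,0,0,0,0.05]]' && python3 -m pendant '[[0,0,0,0,0,0,0.05],[0,0,0,0,0,0,0.05],[0,0,0,0,0,0,0.05],[0,0,0,0,0,0,0.05],[0,0,0,0,0,0,0.05]]'
python3 - <<'E'
from f import *
st()
i=snapshot("scene");L=spotter.trace("scene","carrier")
e=(352,286)
d=min(L,key=lambda d:np.hypot((d["bbox"][0]+d["bbox"][2])/2-e[0],(d["bbox"][1]+d["bbox"][3])/2-e[1]))
print(d["p"],d["bbox"])
H=render("scene",place(LAMP,[.63435,.1363,-.094,0]))
m=cv2.resize(d["mask"].astype(np.uint8),None,fx=S,fy=S,interpolation=0)
r_=[]
for Y in np.arange(.034,.056,.001):
  for p in(-.06,-.03,0,.03):
   for w in(-.15,-.07,0,.07,.15):
    Q=R.from_euler("y",p);P=[Q.apply(q-[0,0,.162])+[0,0,.162] for q in CARRF]
    a=-.094;x=.63435-np.sin(a)*Y;y=.1363+np.cos(a)*Y
    r=render("scene",place(P,[x,y,a+w,.058]))&(1-H);r_.append(((r&m).sum()/(r|m).sum(),Y,p,w))
r_.sort();print(*r_[-5:],sep="\n")
cv2.imwrite("pics/end.png",np.hstack([cv2.resize(i[200:350,270:470],(533,400),interpolation=2)]))
E
```

```text
clock: 16.27
tcp_pos: [0.5768, 0.1879, 0.1589]
tcp_rot: [3.023, -0.142, 0.755]
contact_force: [0.1, -0.1, -0.1]
width: 0.0431
grasp_force: 0.0
clock: 16.68
tcp_pos: [0.5457, 0.1907, 0.1678]
tcp_rot: [3.023, -0.142, 0.753]
contact_force: [0.7, -0.4, -0.8]
width: 0.0503
grasp_force: 0.0
clock: 17.1
tcp_pos: [0.4645, 0.1982, 0.1927]
tcp_rot: [3.023, -0.142, 0.754]
contact_force: [-0.5, -0.5, -0.3]
width: 0.0498
grasp_force: 0.0
clock: 17.52
tcp_pos: [0.4664, 0.1981, 0.192]
tcp_rot: [3.023, -0.143, 0.753]
contact_force: [0.4, 0.2, -0.2]
width: 0.0501
grasp_force: 0.0
t 17.5167 grasp [0.4577 0.1989 0.2086] z [ 0.467 -0.044 -0.883] y [-0.094 -0.996  0.   ] q [ 0.45  0.06  1.97 -0.38  0.72  2.35] F [ 0.4  0.2 -0.2] w 0.0501 0.0
0.81 [334.8, 261.9, 366.0, 308.9]
(np.float64(0.8983202464963721), np.float64(0.04500000000000001), -0.03, 0)
(np.float64(0.9041791973452246), np.float64(0.04500000000000001), 0.03, 0)
(np.float64(0.9131234668847097), np.float64(0.04500000000000001), 0, 0)
(np.float64(0.9141398353652183), np.float64(0.04400000000000001), 0.03, 0)
(np.float64(0.9142216788916055), np.float64(0.04400000000000001), 0, 0)
```

View pics/end.png

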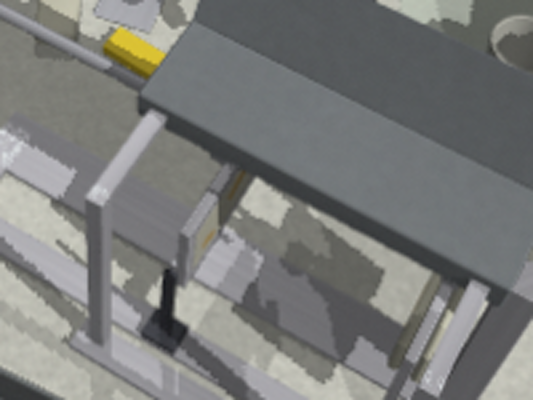

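The carrier hangs square and upright at y ≈ 45 mm, with the pointer at 46 mm. Its plate end is at (200,235), just above the pointer at (168,300), and the gripper is clear.

```bash
python3 -c "
from plant import workorder
print(workorder.finish_job())"
```

```text
the job is handed in; nothing more can be done
None
```

I handed the job in at about 17.5 s: the slim carrier hangs freely on the rail under the hood, measured about 1–2 mm from the pointer line, upright and square, and the gripper is clear; no verdict came back.

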